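# Reset a tripped bench power unit

### The job

Of the three bench power units, one has tripped: its round white reset key has popped up in its square well, while the keys of the other two sit low. With the closed fingertips reach into that well and gently press the key down until it is fully home, then on the same unit press the raised far half of the rocker switch (the half away from the well) fully down to switch the unit on, and draw clear. Only touch the unit: do not lift, tip or shove it, and leave the other two units and everything else on the bench alone.

Things in the scene. Friction and masses are not known exactly. Their poses are not given: they have to be found in the camera images.
- unit_a: The tripped power unit (its place among the three varies). Loose grey box, 150 (x) x 100 (y) x 60 mm high, about 0.9 kg, upright; origin at the centre of its underside, x points from the dark front panel (two posts sticking out 18 mm) to the rocker end. In its top, at local x = -40, a square well 48 x 48 mm, 28 mm deep; at x = +37 the pivot of a grey rocker switch.
- key_a_top (a point): Centre of the top face of the tripped unit's reset key: flat, round, 26 mm across, in the middle of the well (local x = -40, y = 0). Popped up it stands 12 to 14 mm below the rim of the well (46 to 48 mm above the bench); fully home it lies 24 mm below the rim (36 mm above the bench).
- key_a (a joint): How far the tripped unit's key is pressed down, m: 0 fully popped up, 0.012 fully home. It has no spring: it moves against about 2.5 N of friction and stays where it is left.
- rocker_a (a joint): Tilt of the tripped unit's rocker, rad: 0 off (far half raised, near half level), 0.44 on (far half level, its top 67 mm above the bench, near half raised). Two halves, each 26 mm long (local x) and 34 mm wide, meet at an angle at the pivot (67 mm high). No spring: it turns against about 0.045 N m of friction and stays where it is left.
- rocker_a_far (a point): Point on the top face of the far half of the tripped unit's rocker, 18 mm from the pivot: the place to press down. Off it lies 75 mm above the bench (local x = +53), on 67 mm (local x = +55).
- unit_b: Another power unit, running: key already home, rocker on (near half raised). To be left alone. Loose grey box, 150 (x) x 100 (y) x 60 mm high, about 0.9 kg, upright; origin at the centre of its underside, x points from the dark front panel (two posts sticking out 18 mm) to the rocker end.
- unit_c: Another power unit, a spare: key already home, rocker off (far half raised). To be left alone. Loose grey box, 150 (x) x 100 (y) x 60 mm high, about 0.9 kg, upright; origin at the centre of its underside, x points from the dark front panel (two posts sticking out 18 mm) to the rocker end.
- rocker_b (a joint): Tilt of unit_b's rocker, rad: 0 off, 0.44 on. On at the start.
- rocker_c (a joint): Tilt of unit_c's rocker, rad: 0 off, 0.44 on. Off at the start.
- holder: Bystander: flat black battery holder with four round cells, 62 x 68 x 17 mm, loose, beyond the units; origin at the centre of its underside.
- spool: Bystander: spool of solder wire standing on its flange, 54 mm across, 36 mm high, loose, beyond the units; origin at the centre of its underside.
- cutters: Bystander: side cutters lying flat, about 145 mm long, 57 mm wide, 14 mm high, loose, beyond the units; origin at the rivet, handles towards its -x.
- stand: Bystander: soldering-iron stand, base 85 x 70 mm, with a slanted wire coil up to about 95 mm high, loose, beyond the units; origin at the centre of its underside.
Not all that is in view belongs to the job. What is shaped like the unit_a but green or turquoise is not meant.

How it is judged:
By the outcome, as a careful person would: the job done as asked, in the order asked, and still so for the second after the job is handed in, with the robot touching nothing.
It also fails if it takes over 38 s, if anything falls off the work surface, if the arm or the gripper's body presses on something with over 40 N, if the wrist force passes 120 N, or if a joint passes its speed limit or range.

### The arm

A 7-joint arm with a two-finger parallel gripper is mounted at the origin on the work surface. World frame = base frame: x ahead of the robot, y to its left, z up, the work surface at z = 0. Lengths are in m, angles in rad, forces in N, time in s.
With the tool pointing down it reaches from about 0.35 to 0.9 m from the base axis. Payload 8.1 kg.
Tool frame: the origin (TCP) lies midway between the tips of the shut fingers; the grasp point (between the pads) lies arm.hold_point_z behind it (arm.hold_point_z is the distance from the TCP to the grasp point, in m); z points along the fingers, x is the direction in which the jaws open and shut, and the axes are right-handed (so a half turn about z gives the same grasp; the last joint's range is limited). The gripper opens to 92 mm and grips with 3 to 60 N. Pads are 19 mm wide; open, the fingers measure 130 mm over their backs; the gripper's body (75 mm by 190 mm) begins 47 mm behind the grasp point.
Start: joints at [1.069, 0.434, 0.025, 1.573, -0.012, 1.134, -0.075], TCP at [0.243, -0.576, 0.227] pointing down, gripper open.
Joint ranges: [-2.62, 2.62], [-0.44, 2.09], [-1.27, 1.32], [0.08, 2.57], [-1.32, 4.46], [0.12, 2], [-2.74, 2.74]. Speed limits (rad/s): [2.22, 2.22, 3.01, 3.01, 3.14, 3.14, 3.14].

### API

Orientations are given as a rotation vector (axis times angle).
In Python, from cell import arm gives the robot as it stands.
- The arm moves only by the shell command python3 -m pendant 'ROWS' [FORCE]. ROWS is JSON, a list of rows, each an object with "dp": the shift along the tool's x, y, z in m, a list of three; "rotation": the turn, a rotation vector about the tool's x, y, z in rad, a list of three; "fingers": the closure, from -1 (fully open) to 1 (shut). In form: [{"dp": [x, y, z], "rotation": [rx, ry, rz], "fingers": fingers}, ...]. A call has 1 to 20 rows; each row is the pose to reach, as a shift and turn from the pose measured when the call began, along the tool's axes at that moment; what a row does not reach only later rows make up. A row lasts 1/8 s, in which the tool goes at most 62.5 mm and 10.7 degrees, less where a joint would pass 70% of its speed; a pose out of reach is approached as far as the arm can. A call with a gripper value outside its range is refused whole. The fingers move at their own pace and stop on an object; FORCE is the grip in N (left out, the last holds). Time passes only in rows, so rows that repeat a pose let the fingers close. It gives the time, the measured TCP pose, the force and the opening at its end, in the units of the state.
- arm.observe(): the state, without advancing time (a new reading comes with each control period).
- arm.get_image(name): name is "scene" or "top" or "wrist"; returns the picture (384x512x3 uint8, blue, green, red); there is no depth.
- arm.camera_params(name): a dict with "camera_matrix" (3x3 intrinsics, pixels), "k1" (the pictures are not rectified: a ray, as slopes to the right and down, at radius r is drawn at 1 + k1 r^2 times it, then the intrinsics apply), "rvec" (rotation vector, rad) and "tvec" (3), from world to camera coordinates, as OpenCV has them. Camera axes: x right, y down, z forward; pixel columns grow to the right and rows downward; lengths in m; the calibration is good to about 2 mm. A picture is of the moment at which its call begins: read the wrist's pose just before it. camera_params takes no time and is no camera call; for the wrist camera it gives the pose at the moment of the call.
- arm.sign_off(): hands the job in, once; it reports no verdict.
The state is a dict: "clock": time; "joints": joint angles; "dq": joint speeds; "joint_efforts": joint torques, N m; "position": TCP position; "ee_rot": TCP orientation; "force": force on the tool from outside, world axes, zero at the start; "ft_torque": the same for the moment, N m; "width": opening from 0.0 (shut) to 1.0 (fully open).
Only numpy, scipy, OpenCV 4.12 (cv2) and the standard library are available. Lean on these libraries where they do the work, as an engineer would, in place of code of your own. Each camera call takes 0.05 s, during which the arm holds its last target.

## Working session

There is one attempt and no reset: what is moved stays moved. The work goes in short steps, Python scripts to look and compute and a shell command to move; the robot and the scene stay as the last step left them, time stands still between calls to the robot, and variables do not carry over. Pictures are saved under pics/ and viewed, and the job is handed in when it is done.

```bash
ls; mkdir -p pics
python3 - <<'E'
from cell import arm
import cv2
print(arm.observe(), arm.hold_point_z)
for n in ("scene","top"):
    cv2.imwrite(f"pics/{n}0.png",arm.get_image(n)); print(n,arm.camera_params(n))
E
```

```text
pics
{'clock': 0.0, 'joints': array([ 1.06938731,  0.43522621,  0.02496874,  1.57410776, -0.01160994,
        1.13397374, -0.07510317]), 'dq': array([ 0.0002623 , -0.00027182,  0.00028615, -0.00092778,  0.00052226,
        0.00042342,  0.00064506]), 'joint_efforts': array([-6.38144957e-04, -6.67847300e+01,  9.84682515e-01, -3.14461541e+01,
       -6.05509174e-02,  4.26724227e-02,  1.49409348e-04]), 'position': array([ 0.242455  , -0.57550236,  0.22593878]), 'ee_rot': array([-2.61676509e+00,  1.73706530e+00,  2.16152581e-03]), 'force': array([-0.25349874,  0.11593541,  0.29091819]), 'ft_torque': array([-0.04310807,  0.02463781,  0.00506836]), 'width': 0.9995435716767054} 0.0188
scene {'camera_matrix': array([[423.71797759,   0.        , 257.71286787],
       [  0.        , 423.71797759, 187.67120472],
       [  0.        ,   0.        ,   1.        ]]), 'k1': -0.14490571164483704, 'rvec': array([ 2.09622178,  1.02653622, -0.47047316]), 'tvec': array([-0.29407702, -0.19878678,  1.45031312])}
top {'camera_matrix': array([[425.05908649,   0.        , 261.77465984],
       [  0.        , 425.05908649, 183.43646959],
       [  0.        ,   0.        ,   1.        ]]), 'k1': -0.10794830706631371, 'rvec': array([ 2.18806114, -2.16404941,  0.06082416]), 'tvec': array([-0.02718469,  0.49055546,  0.9930449 ])}
```

View pics/scene0.png

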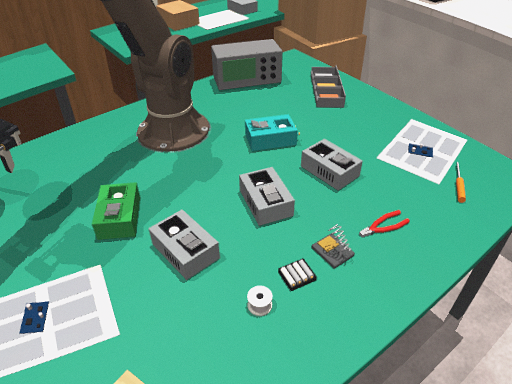

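View pics/top0.png

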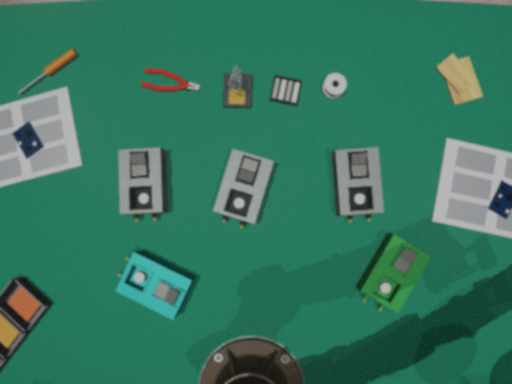

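Run:
```python
import cv2,numpy as np
s=cv2.imread("pics/scene0.png");t=cv2.imread("pics/top0.png")
r=lambda a,w,h:cv2.resize(a,(w,h),interpolation=cv2.INTER_CUBIC)
cv2.imwrite("pics/s1.png",np.hstack([r(s[205:280,145:225],266,250),r(s[160:235,230:310],266,250),r(s[130:205,295:375],266,250)]))
cv2.imwrite("pics/t1.png",np.hstack([r(t[140:230,330:390],266,400),r(t[140:230,213:273],266,400),r(t[140:230,112:172],266,400)]))
```

```text
(no output)
```

View pics/s1.png

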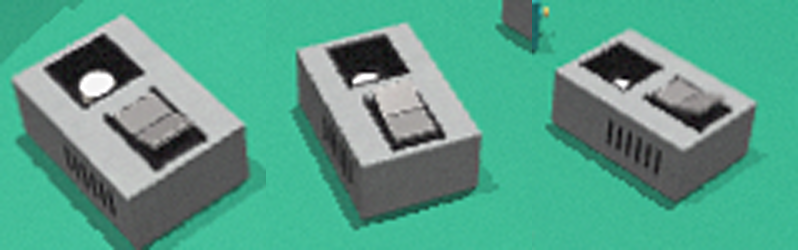

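View pics/t1.png

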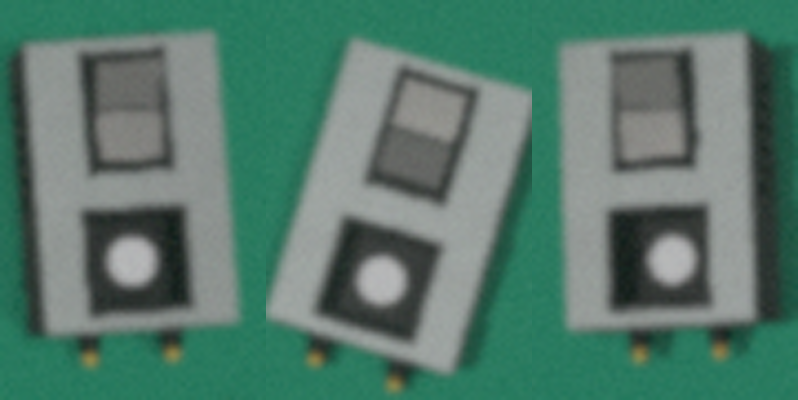

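```bash
cat > h.py <<'E'
import numpy as np,cv2
from scipy.optimize import least_squares
from scipy.spatial.transform import Rotation as R
def proj(P,c):
    Rm=cv2.Rodrigues(np.array(c["rvec"]))[0]; q=np.asarray(P,float)@Rm.T+np.array(c["tvec"]).ravel()
    s=q[:,:2]/q[:,2:]; s=s*(1+c["k1"]*(s**2).sum(1,keepdims=True)); K=c["camera_matrix"]
    return s*[K[0,0],K[1,1]]+[K[0,2],K[1,2]]
def loc(p,L):
    L=np.asarray(L,float); c,s=np.cos(p[2]),np.sin(p[2])
    return np.c_[p[0]+c*L[:,0]-s*L[:,1],p[1]+s*L[:,0]+c*L[:,1],L[:,2]]
TOP=[(.075,.05,.06),(.075,-.05,.06),(-.075,-.05,.06),(-.075,.05,.06)]
WELL=[(-.016,.024,.06),(-.016,-.024,.06),(-.064,-.024,.06),(-.064,.024,.06)]
def fit(obs,p0):  # obs: list of (L,px,cam)
    f=lambda p:np.concatenate([(proj(loc(p,L),c)-px).ravel() for L,px,c in obs])
    r=least_squares(f,p0,loss="soft_l1"); return r.x,f(r.x)
E
python3 - <<'E'
from h import *
from cell import arm
c=arm.camera_params("top"); sc=arm.camera_params("scene")
def px(a,u0): a=np.array(a,float); return np.c_[(a[:,0]+.5)/4.433-.5+u0,(a[:,1]+.5)/4.444-.5+140]
U={"right":(330,0,[(22,45),(215,33),(240,320),(45,335)],[(83,210),(183,205),(190,307),(92,316)],(132,260)),
"mid":(213,266,[(350,38),(540,95),(452,373),(268,318)],[(345,217),(441,243),(412,340),(317,313)],(382,280)),
"left":(112,532,[(560,43),(748,33),(757,322),(568,330)],[(610,207),(707,207),(710,303),(612,310)],(672,260))}
for n,(u0,o,t,w,k) in U.items():
    t,w,k=[px(np.array(a).reshape(-1,2)-[o,0],u0) for a in (t,w,k)]
    p,r=fit([(TOP,t,c),(WELL,w,c)],[.5,0,0])
    print(n,p.round(4),np.abs(r).max().round(2),"key obs",k.round(1),"hi",proj(loc(p,[(-.04,0,.047)]),c).round(1),"lo",proj(loc(p,[(-.04,0,.036)]),c).round(1))
    print("   scene hi/lo",proj(loc(p,[(-.04,0,.047),(-.04,0,.036)]),sc).round(1).tolist(), proj(loc(p,TOP),sc).round(0).tolist())
E
```

```text
right [ 0.4965 -0.2448  0.078 ] 1.45 key obs [[359.4 198.1]] hi [[359.4 198.3]] lo [[358.4 198.5]]
   scene hi/lo [[171.9, 229.5], [172.5, 232.5]] [[216.0, 242.0], [181.0, 264.0], [146.0, 228.0], [180.0, 209.0]]
mid [ 0.4822  0.0196 -0.2802] 1.11 key obs [[238.8 202.6]] hi [[238.6 202.6]] lo [[238.9 202.8]]
   scene hi/lo [[258.3, 181.7], [258.3, 184.7]] [[293.0, 200.0], [257.0, 210.0], [237.0, 175.0], [270.0, 166.0]]
left [0.4921 0.2593 0.0609] 1.52 key obs [[143.2 198.1]] hi [[142.1 197.8]] lo [[143.4 198. ]]
   scene hi/lo [[319.5, 153.2], [319.2, 156.1]] [[361.0, 161.0], [338.0, 175.0], [300.0, 151.0], [322.0, 138.0]]
```

```bash
cat >> h.py <<'E'
def rel(target,yaw):
    """tool shift & turn to world target with tool x at yaw, pointing down"""
    from cell import arm
    o=arm.observe(); A=R.from_rotvec(o["ee_rot"]); 
    x=np.array([np.cos(yaw),np.sin(yaw),0]); z=np.array([0,0,-1.]); B=R.from_matrix(np.c_[x,np.cross(z,x),z])
    print("clock",round(o["clock"],2),"pos",o["position"].round(4),"F",o["force"].round(2),"w",round(o["width"],3))
    print("dp",A.inv().apply(np.array(target)-o["position"]).round(4),"rot",(A.inv()*B).as_rotvec().round(4))
E
python3 - <<'E'
from h import *
rel([.457,-.248,.20],.078-np.pi/2)
E
```

```text
clock 0.1 pos [ 0.2425 -0.5756  0.226 ] F [-0.83  0.32 -0.02] w 0.999
dp [-0.2185 -0.3249  0.0263] rot [0.0004 0.0014 0.3208]
```

```bash
python3 -m pendant '[{"dp":[-0.031,-0.046,0.004],"rotation":[0,0,0.05],"fingers":1},{"dp":[-0.062,-0.093,0.008],"rotation":[0,0,0.1],"fingers":1},{"dp":[-0.094,-0.139,0.011],"rotation":[0,0,0.15],"fingers":1},{"dp":[-0.125,-0.186,0.015],"rotation":[0,0,0.2],"fingers":1},{"dp":[-0.156,-0.232,0.019],"rotation":[0,0,0.25],"fingers":1},{"dp":[-0.187,-0.278,0.023],"rotation":[0,0,0.3],"fingers":1},{"dp":[-0.2185,-0.325,0.026],"rotation":[0,0.001,0.321],"fingers":1},{"dp":[-0.2185,-0.325,0.026],"rotation":[0,0.001,0.321],"fingers":1},{"dp":[-0.2185,-0.325,0.026],"rotation":[0,0.001,0.321],"fingers":1},{"dp":[-0.2185,-0.325,0.026],"rotation":[0,0.001,0.321],"fingers":1}]' 20
python3 - <<'E'
from h import *
from cell import arm
rel([.457,-.248,.20],.078-np.pi/2)
import json
c=arm.camera_params("wrist"); i=arm.get_image("wrist"); cv2.imwrite("pics/w1.png",i)
json.dump({k:np.array(v).tolist() for k,v in c.items()},open("w1.json","w"))
cv2.imwrite("pics/w1b.png",cv2.resize(i,(800,600),interpolation=cv2.INTER_CUBIC))
print(proj(loc([.4965,-.2448,.078],TOP+WELL+[(-.04,0,.047)]),c).round(0).tolist())
E
```

```text
clock: 1.35
position: [0.4562, -0.2495, 0.2002]
ee_rot: [2.303, -2.136, -0.001]
force: [0.1, -0.4, 0.5]
width: 0.01
clock 1.35 pos [ 0.4562 -0.2495  0.2002] F [ 0.06 -0.42  0.55] w 0.01
dp [-0.0014 -0.0009  0.0002] rot [ 0.001  -0.0001 -0.0027]
[[196.0, 54.0], [307.0, 54.0], [301.0, 212.0], [203.0, 213.0], [227.0, 155.0], [276.0, 154.0], [276.0, 202.0], [228.0, 202.0], [252.0, 176.0]]
```

View pics/w1b.png

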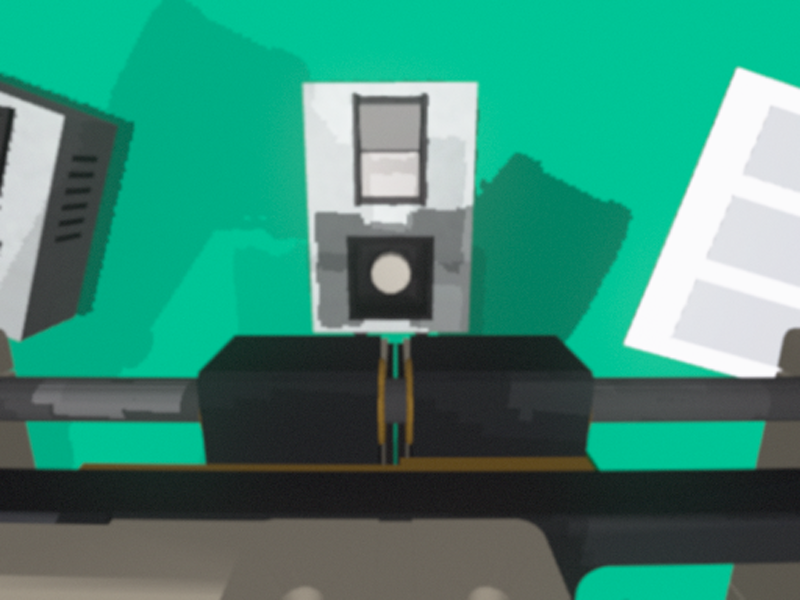

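Run:
```python
from h import *
from cell import arm
import json
c=json.load(open("w1.json")); c={k:np.array(v) if k!="k1" else v for k,v in c.items()}
g=lambda a:(np.array(a)+.5)/1.5625-.5
p,r=fit([(TOP,g([(303,83),(478,82),(470,331),(314,333)]),c),(WELL,g([(347,237),(433,237),(433,319),(348,320)]),c)],[.4965,-.2448,.078])
print(p.round(4),r.reshape(-1,2).round(1).tolist())
print("key",g((390,273)),proj(loc(p,[(-.04,0,.047),(-.04,0,.036)]),c).round(1).tolist())
o=arm.observe();A=R.from_rotvec(o["ee_rot"])
q=[(x,y,z) for z in (0,-.03,-.06) for x in (-.019,.019) for y in(-.0095,.0095)]
print((proj(A.apply(q)+o["position"],c)*1.5625).round(0).tolist())
for L in [(-.04,0,.06),(.055,0,.07)]: print(loc(p,[L]).round(4))
print(-R.from_rotvec(c["rvec"]).inv().apply(c["tvec"]))
```

```text
[ 0.4972 -0.2435  0.0801] [[0.2, 0.2], [-0.5, 0.2], [-0.5, -0.1], [0.6, -0.9], [3.6, 2.3], [-1.8, 2.1], [-2.4, -2.7], [4.2, -3.1]]
key [249.42 174.54] [[250.6, 175.4], [250.6, 173.3]]
[[341.0, 340.0], [343.0, 391.0], [452.0, 340.0], [450.0, 391.0], [330.0, 375.0], [333.0, 435.0], [464.0, 375.0], [461.0, 435.0], [313.0, 429.0], [317.0, 501.0], [482.0, 429.0], [478.0, 501.0]]
[[ 0.4574 -0.2467  0.06  ]]
[[ 0.5521 -0.2391  0.07  ]]
[ 0.5211798  -0.24388842  0.35823339]
```

Run:
```python
from h import *
from cell import arm
i=arm.get_image("scene"); cv2.imwrite("pics/s2.png",i)
w=cv2.imread("pics/w1.png")
c=arm.camera_params("scene");o=arm.observe();print((proj([o["position"]],c)))
u,v=proj([o["position"]],c)[0].astype(int)
a=cv2.resize(i[v-90:v+60,max(u-100,0):max(u-100,0)+200],(800,600),interpolation=cv2.INTER_CUBIC)
cv2.imwrite("pics/s2c.png",a)
cv2.imwrite("pics/w1c.png",cv2.resize(w[200:350,120:390],None,fx=2.9,fy=2.9,interpolation=cv2.INTER_CUBIC))
```

```text
[[161.83541733 182.02511998]]
```

View pics/s2c.png

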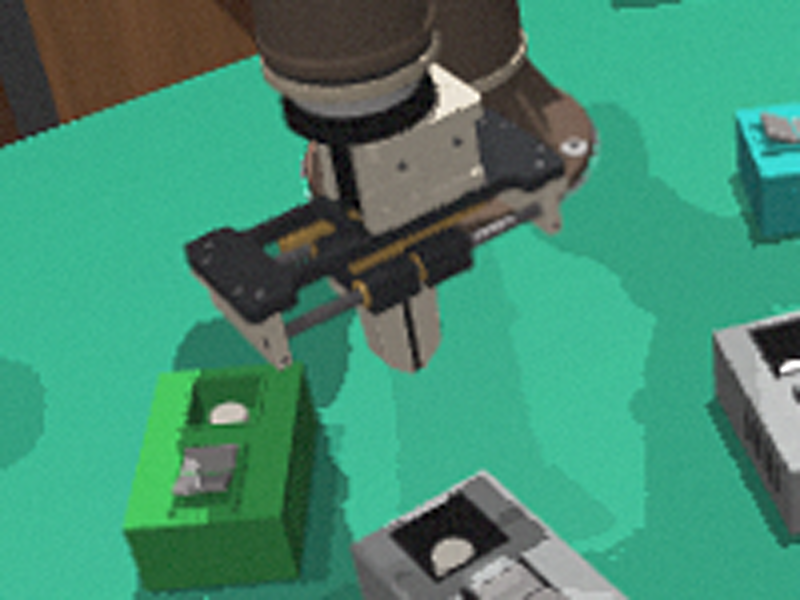

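View pics/w1c.png

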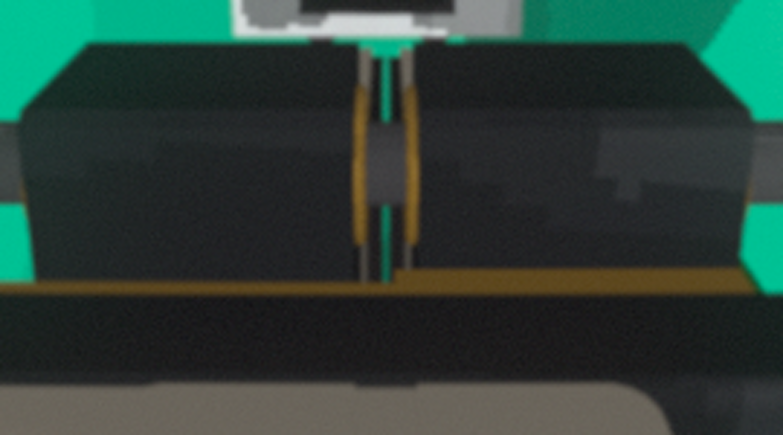

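Run:
```python
from h import *
rel([.4572,-.247,.075],.079-np.pi/2)
```

```text
clock 1.45 pos [ 0.4564 -0.2493  0.2003] F [-0.23  0.62  0.4 ] w 0.009
dp [-0.0022 -0.0011  0.1253] rot [ 0.0006  0.     -0.0036]
```

```bash
python3 -m pendant '[{"dp":[-0.0022,-0.0011,0.03],"rotation":[0,0,-0.003],"fingers":1},{"dp":[-0.0022,-0.0011,0.065],"rotation":[0,0,-0.003],"fingers":1},{"dp":[-0.0022,-0.0011,0.1],"rotation":[0,0,-0.003],"fingers":1},{"dp":[-0.0022,-0.0011,0.12],"rotation":[0,0,-0.003],"fingers":1},{"dp":[-0.0022,-0.0011,0.125],"rotation":[0,0,-0.003],"fingers":1},{"dp":[-0.0022,-0.0011,0.125],"rotation":[0,0,-0.003],"fingers":1}]'
python3 - <<'E'
from h import *
from cell import arm
rel([.4572,-.247,.052],.079-np.pi/2)
i=arm.get_image("scene")
cv2.imwrite("pics/s3c.png",cv2.resize(i[160:280,110:270],(800,600),interpolation=cv2.INTER_CUBIC))
E
```

```text
clock: 2.2
position: [0.4572, -0.2475, 0.0756]
ee_rot: [2.306, -2.133, -0.0]
force: [0.3, 0.1, 0.8]
width: 0.006
clock 2.2 pos [ 0.4572 -0.2475  0.0756] F [0.32 0.15 0.8 ] w 0.006
dp [-0.0005 -0.0001  0.0236] rot [ 0.0006 -0.0001 -0.0015]
```

View pics/s3c.png

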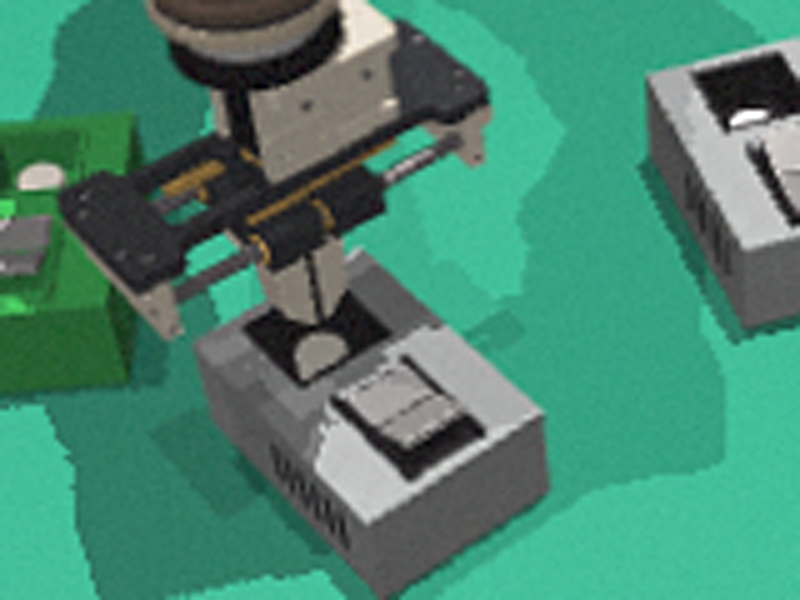

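```bash
python3 -m pendant '[{"dp":[-0.0005,0,0.01],"rotation":[0,0,0],"fingers":1},{"dp":[-0.0005,0,0.02],"rotation":[0,0,0],"fingers":1},{"dp":[-0.0005,0,0.024],"rotation":[0,0,0],"fingers":1},{"dp":[-0.0005,0,0.024],"rotation":[0,0,0],"fingers":1}]'
python3 -m pendant '[{"dp":[0,0,0.002],"rotation":[0,0,0],"fingers":1},{"dp":[0,0,0.004],"rotation":[0,0,0],"fingers":1},{"dp":[0,0,0.006],"rotation":[0,0,0],"fingers":1},{"dp":[0,0,0.008],"rotation":[0,0,0],"fingers":1},{"dp":[0,0,0.008],"rotation":[0,0,0],"fingers":1}]'
```

```text
clock: 2.75
position: [0.4573, -0.2469, 0.0516]
ee_rot: [2.306, -2.133, -0.001]
force: [-0.3, -0.0, 0.1]
width: 0.009
clock: 3.38
position: [0.4573, -0.2469, 0.0435]
ee_rot: [2.306, -2.133, -0.0]
force: [-0.5, -0.4, -1.1]
width: 0.006
```

```bash
python3 -m pendant '[{"dp":[0,0,0.0015],"rotation":[0,0,0],"fingers":1},{"dp":[0,0,0.003],"rotation":[0,0,0],"fingers":1}]'
python3 -m pendant '[{"dp":[0,0,0.001],"rotation":[0,0,0],"fingers":1},{"dp":[0,0,0.002],"rotation":[0,0,0],"fingers":1}]'
python3 -m pendant '[{"dp":[0,0,0.001],"rotation":[0,0,0],"fingers":1},{"dp":[0,0,0.002],"rotation":[0,0,0],"fingers":1}]'
```

```text
clock: 3.62
position: [0.4573, -0.2469, 0.0404]
ee_rot: [2.306, -2.133, -0.0]
force: [0.5, 0.0, 3.0]
width: 0.002
clock: 3.88
position: [0.4573, -0.2469, 0.0384]
ee_rot: [2.306, -2.133, -0.001]
force: [-0.8, -0.1, 1.7]
width: 0.008
clock: 4.12
position: [0.4572, -0.2469, 0.0363]
ee_rot: [2.306, -2.133, -0.0]
force: [-0.6, 0.3, 5.8]
width: 0.007
```

```bash
python3 -m pendant '[{"dp":[0,0,0.0005],"rotation":[0,0,0],"fingers":1},{"dp":[0,0,0.0005],"rotation":[0,0,0],"fingers":1}]'
python3 -m pendant '[{"dp":[0,0,0.0005],"rotation":[0,0,0],"fingers":1},{"dp":[0,0,0.0005],"rotation":[0,0,0],"fingers":1}]'
```

```text
clock: 4.38
position: [0.4573, -0.2469, 0.0362]
ee_rot: [2.306, -2.133, -0.0]
force: [-3.1, 1.5, 9.5]
width: 0.005
clock: 4.62
position: [0.4573, -0.2469, 0.0362]
ee_rot: [2.306, -2.133, 0.0]
force: [-2.2, 0.8, 9.5]
width: 0.007
```

```bash
python3 -m pendant '[{"dp":[0,0,-0.01],"rotation":[0,0,0],"fingers":1},{"dp":[0,0,-0.03],"rotation":[0,0,0],"fingers":1},{"dp":[0,0,-0.06],"rotation":[0,0,0],"fingers":1},{"dp":[0,0,-0.1],"rotation":[0,0,0],"fingers":1},{"dp":[0,0,-0.14],"rotation":[0,0,0],"fingers":1},{"dp":[0,0,-0.164],"rotation":[0,0,0],"fingers":1},{"dp":[0,0,-0.164],"rotation":[0,0,0],"fingers":1},{"dp":[0,0,-0.164],"rotation":[0,0,0],"fingers":1}]'
python3 - <<'E'
from h import *
from cell import arm
rel([.552,-.2395,.20],.079-np.pi/2)
c=arm.camera_params("wrist"); i=arm.get_image("wrist"); cv2.imwrite("pics/w2.png",i)
cv2.imwrite("pics/w2b.png",cv2.resize(i[30:240,115:395],(800,600),interpolation=cv2.INTER_CUBIC))
import json
json.dump({k:np.array(v).tolist() for k,v in c.items()},open("w2.json","w"))
s=arm.get_image("scene"); cv2.imwrite("pics/s4c.png",cv2.resize(s[190:280,130:250],(800,600),interpolation=cv2.INTER_CUBIC))
E
```

```text
clock: 5.62
position: [0.4569, -0.2467, 0.1996]
ee_rot: [2.306, -2.133, -0.001]
force: [-0.6, 0.3, 0.0]
width: 0.006
clock 5.62 pos [ 0.4569 -0.2467  0.1996] F [-0.64  0.29  0.01] w 0.006
dp [ 0.0003 -0.0954 -0.0005] rot [ 0.001   0.0001 -0.0012]
```

View pics/w2b.png

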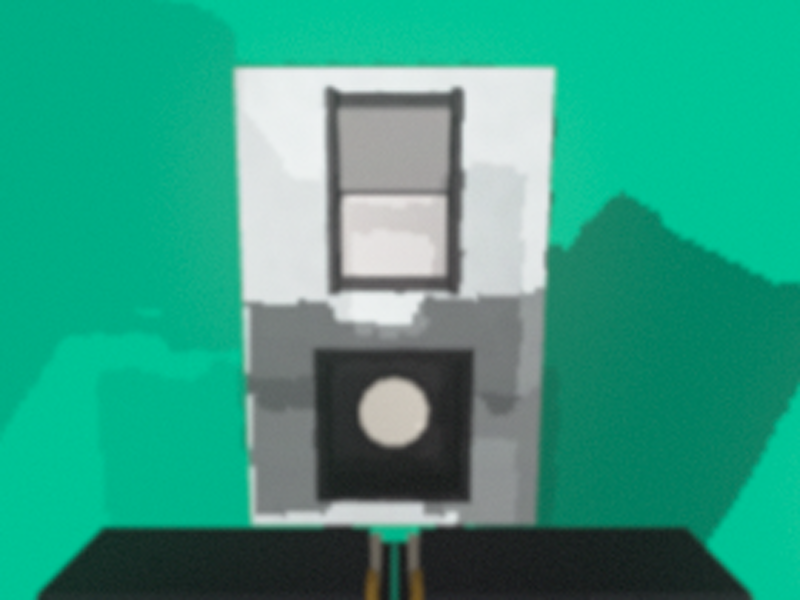

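View pics/s4c.png

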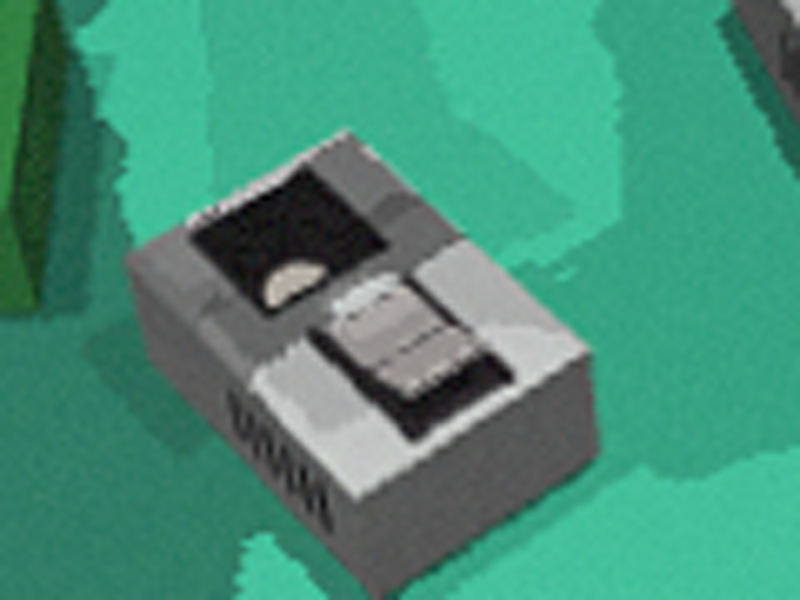

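Run:
```python
from h import *
import json
c=json.load(open("w2.json")); c={k:np.array(v) if k!="k1" else v for k,v in c.items()}
g=lambda a:(np.array(a)+.5)/2.857-.5+[115,30]
p,r=fit([(TOP,g([(233,67),(555,67),(538,523),(250,524)]),c)],[.4965,-.2448,.078])
print(p.round(4),np.abs(r).max().round(2), loc(p,[(.054,0,.07)]))
print("key",g((394,411)),proj(loc(p,[(-.04,0,.047),(-.04,0,.036)]),c).round(1).tolist())
print("pivot",g((395,191)),proj(loc(p,[(.037,0,.067)]),c).round(1))
q=loc(p,[(.054,0,.1)])[0]; rel(q,p[2]-np.pi/2)
```

```text
[ 0.4975 -0.2429  0.0779] 1.06 [[ 0.55131383 -0.23867663  0.07      ]]
key [252.5819041  173.53220161] [[252.6, 176.0], [252.6, 173.9]]
pivot [252.9319216   96.52835142] [[252.6  96.9]]
clock 5.72 pos [ 0.4566 -0.2466  0.1991] F [-0.2  -0.32 -0.37] w 0.007
dp [-0.0004 -0.0952  0.0989] rot [ 0.002   0.0006 -0.0001]
```

```bash
python3 -m pendant '[{"dp":[0,-0.03,0],"rotation":[0,0,0],"fingers":1},{"dp":[0,-0.065,0.01],"rotation":[0,0,0],"fingers":1},{"dp":[0,-0.0955,0.03],"rotation":[0,0,0],"fingers":1},{"dp":[0,-0.0955,0.065],"rotation":[0,0,0],"fingers":1},{"dp":[0,-0.0955,0.095],"rotation":[0,0,0],"fingers":1},{"dp":[0,-0.0955,0.105],"rotation":[0,0,0],"fingers":1},{"dp":[0,-0.0955,0.105],"rotation":[0,0,0],"fingers":1}]'
python3 - <<'E'
from h import *
from cell import arm
rel([.5515,-.239,.08],.078-np.pi/2)
s=arm.get_image("scene"); cv2.imwrite("pics/s5c.png",cv2.resize(s[190:280,130:250],(800,600),interpolation=cv2.INTER_CUBIC))
E
```

```text
clock: 6.6
position: [0.5512, -0.239, 0.0933]
ee_rot: [2.305, -2.132, -0.005]
force: [-0.4, 0.9, 0.3]
width: 0.004
clock 6.6 pos [ 0.5512 -0.239   0.0933] F [-0.41  0.92  0.28] w 0.004
dp [ 0.     -0.0004  0.0133] rot [ 0.0035  0.0012 -0.0002]
```

View pics/s5c.png

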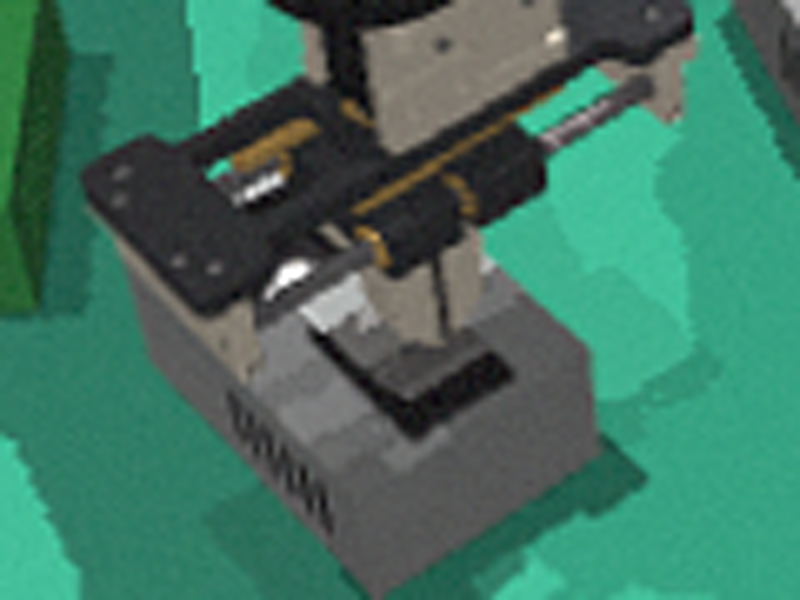

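```bash
python3 -m pendant '[{"dp":[0,-0.0005,0.006],"rotation":[0.003,0,0],"fingers":1},{"dp":[0,-0.0005,0.012],"rotation":[0.003,0,0],"fingers":1},{"dp":[0,-0.0005,0.015],"rotation":[0.003,0,0],"fingers":1}]'
python3 -m pendant '[{"dp":[0,0,0.002],"rotation":[0,0,0],"fingers":1},{"dp":[0,0,0.004],"rotation":[0,0,0],"fingers":1}]'
python3 -m pendant '[{"dp":[0,0,0.0015],"rotation":[0,0,0],"fingers":1},{"dp":[0,-0.0005,0.003],"rotation":[0,0,0],"fingers":1}]'
python3 -m pendant '[{"dp":[0,-0.0005,0.0015],"rotation":[0,0,0],"fingers":1},{"dp":[0,-0.0005,0.003],"rotation":[0,0,0],"fingers":1}]'
```

```text
clock: 7.02
position: [0.5522, -0.2391, 0.0792]
ee_rot: [-2.305, 2.133, -0.001]
force: [-0.1, 0.7, 0.2]
width: 0.007
clock: 7.28
position: [0.553, -0.2391, 0.0755]
ee_rot: [-2.305, 2.132, -0.003]
force: [1.6, -0.1, 3.0]
width: 0.008
clock: 7.52
position: [0.5539, -0.239, 0.0727]
ee_rot: [-2.305, 2.131, -0.004]
force: [1.3, -0.1, 2.4]
width: 0.006
clock: 7.78
position: [0.5545, -0.239, 0.0696]
ee_rot: [-2.305, 2.131, -0.004]
force: [0.5, 0.9, 2.2]
width: 0.009
```

```bash
python3 -m pendant '[{"dp":[0,0,0.001],"rotation":[0,0,0],"fingers":1},{"dp":[0,0,0.002],"rotation":[0,0,0],"fingers":1}]'
python3 -m pendant '[{"dp":[0,0,0.0005],"rotation":[0,0,0],"fingers":1},{"dp":[0,0,0.001],"rotation":[0,0,0],"fingers":1}]'
python3 -m pendant '[{"dp":[0,0,0.0005],"rotation":[0,0,0],"fingers":1},{"dp":[0,0,0.0005],"rotation":[0,0,0],"fingers":1}]'
```

```text
clock: 8.02
position: [0.5547, -0.2389, 0.0675]
ee_rot: [-2.304, 2.131, -0.004]
force: [1.2, 1.6, 2.8]
width: 0.002
clock: 8.28
position: [0.5547, -0.239, 0.0672]
ee_rot: [-2.304, 2.131, -0.004]
force: [-2.1, 1.5, 12.0]
width: 0.002
clock: 8.52
position: [0.5547, -0.239, 0.0672]
ee_rot: [-2.304, 2.131, -0.005]
force: [0.0, 0.9, 8.6]
width: 0.007
```

Hard stop at 67.2 mm: the rocker is home. Draw clear and check.

```bash
python3 -m pendant '[{"dp":[0,0,-0.01],"rotation":[0,0,0],"fingers":1},{"dp":[0,0,-0.03],"rotation":[0,0,0],"fingers":1},{"dp":[0,0.03,-0.06],"rotation":[0,0,0],"fingers":1},{"dp":[0,0.06,-0.1],"rotation":[0,0,0],"fingers":1},{"dp":[0,0.095,-0.132],"rotation":[0,0,0],"fingers":1},{"dp":[0,0.095,-0.132],"rotation":[0,0,0],"fingers":1},{"dp":[0,0.095,-0.132],"rotation":[0,0,0],"fingers":1},{"dp":[0,0.095,-0.132],"rotation":[0,0,0],"fingers":1}]'
python3 - <<'E'
from h import *
from cell import arm
c=arm.camera_params("wrist"); i=arm.get_image("wrist"); cv2.imwrite("pics/w3.png",i)
s=arm.get_image("scene")
import json
json.dump({k:np.array(v).tolist() for k,v in c.items()},open("w3.json","w"))
cv2.imwrite("pics/f.png",np.hstack([cv2.resize(i[30:240,115:395],(400,300),interpolation=cv2.INTER_CUBIC),cv2.resize(s[190:280,130:250],(400,300),interpolation=cv2.INTER_CUBIC)]))
cv2.imwrite("pics/s6.png",s)
p=[.4975,-.2429,.0779]
print("unmoved corners in crop:",((proj(loc(p,TOP+[(-.04,0,.036)]),c)-[115,30])/.7).round(0).tolist())
E
```

```text
clock: 9.52
position: [0.4597, -0.2459, 0.1978]
ee_rot: [-2.305, 2.131, -0.002]
force: [0.3, -0.1, -0.9]
width: 0.007
unmoved corners in crop: [[118.0, 39.0], [278.0, 39.0], [268.0, 266.0], [127.0, 266.0], [198.0, 211.0]]
```

View pics/f.png

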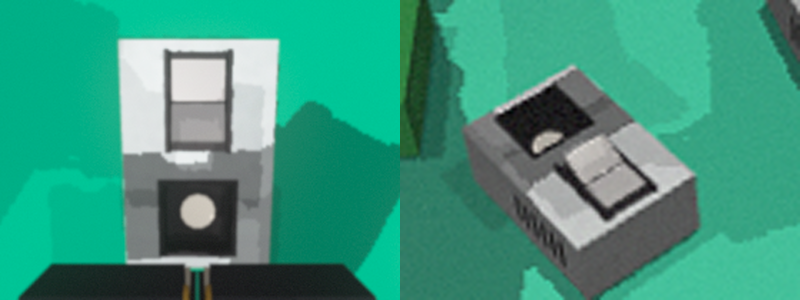

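View pics/s6.png

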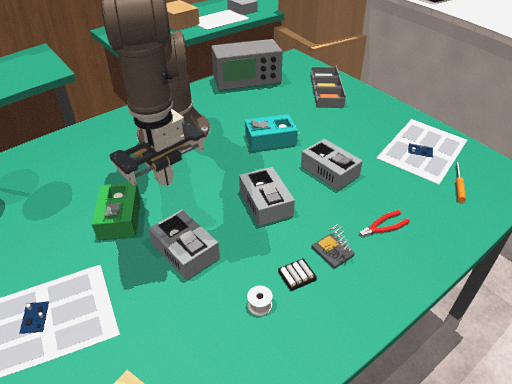

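The rocker's far half is now level and its near half is raised. The key sits low at crop pixel (198,211), as predicted for fully home. The unit's corners haven't moved, and everything else in view is where it was.

```bash
python3 -c "
from cell import arm
print(arm.sign_off())"
```

```text
the job is handed in; nothing more can be done
None
```

The tripped unit was the one on the robot's right. I pressed its reset key fully home, then pressed the far half of its rocker down to switch it on, drew clear to about 0.2 m and handed the job in at about 9.6 s of the 38 s allowed.

- **Key:** it moved against about 2–3 N and stopped firm at 36.2 mm above the bench (36 mm expected), with a peak reading of about 10 N. The wrist picture taken afterwards matches the fully home height.
- **Rocker:** it moved against about 2–3 N and stopped firm at 67.2 mm (67 mm expected), with a peak reading of about 12 N. In the pictures the far half is level and the near half raised.
- **Everything else:** the unit's corners matched their earlier position to about 1 mm. The other two units and everything else looked undisturbed in the scene picture, which I compared by eye only.
- **Disagreements:** the well's dark outline looked a few mm larger than the stated 48 mm, so I located the unit by its top corners. The tool drifted about 3 mm forward during the rocker press and touched nothing else.

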